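Load the weld fixtures: round tubes into pin locators, bracket under the clamp bar

TASK

Load the fixtures for the next weld: stand each of the three round tube stubs upright between the pins of the locator plate of its own size (large on large, medium on medium, small on small), and slide the foot of the angle bracket flat along the table under the blue clamp bar until its end meets the stop. Any order will do; leave the two square tube stubs standing where they are.

Things in the scene. Friction and masses are not known exactly. Their poses are not given: they have to be found in the camera images.
- tube_large: loose stub of round stainless tube, the large one of three: 58 mm outside diameter, 3 mm wall, 70 mm tall, open at both ends, standing upright at the start. Origin: centre of its underside; z up along its axis
- tube_medium: loose stub of round stainless tube, the medium one of three: 44 mm outside diameter, 3 mm wall, 70 mm tall, open at both ends, standing upright at the start. Origin: centre of its underside; z up along its axis
- tube_small: loose stub of round stainless tube, the small one of three: 30 mm outside diameter, 3 mm wall, 70 mm tall, open at both ends, standing upright at the start. Origin: centre of its underside; z up along its axis
- nest_large: fixed round aluminium locator plate, the large of three, for the 58 mm tube: disc 96 mm across, 6 mm thick, on the table, with four dark pins 8 mm in diameter, tops 20 mm above the table, on a 80 mm circle at 45 degrees to its x and y axes (a 72 mm circle is free for the tube). Origin: centre of its underside; the tube stands on its top, 6 mm above the origin
- nest_medium: fixed round aluminium locator plate, the medium of three, for the 44 mm tube: disc 82 mm across, 6 mm thick, on the table, with four dark pins 8 mm in diameter, tops 20 mm above the table, on a 66 mm circle at 45 degrees to its x and y axes (a 58 mm circle is free for the tube). Origin: centre of its underside; the tube stands on its top, 6 mm above the origin
- nest_small: fixed round aluminium locator plate, the small of three, for the 30 mm tube: disc 68 mm across, 6 mm thick, on the table, with four dark pins 8 mm in diameter, tops 20 mm above the table, on a 52 mm circle at 45 degrees to its x and y axes (a 44 mm circle is free for the tube). Origin: centre of its underside; the tube stands on its top, 6 mm above the origin
- bracket: loose L-shaped steel angle bracket, 0.28 kg: flat foot 110 x 40 mm (x, y), 6 mm thick, on the table; at its -x end an upright leg 8 mm thick (x), 40 mm wide, top edge 50 mm above the table. Origin: centre of the foot's underside; x points from the leg (mid-thickness at x = -51 mm) to the foot's free end (x = +55 mm), at the start within 0.2 rad of straight ahead (world +x)
- clamp: fixed clamp: blue bar 30 mm deep (x), 82 mm long (y), underside 12 mm, top 26 mm above the table (bolts 32 mm), over a slot 58 mm wide between end blocks; floor is the table. Dark stop behind, 20 mm tall, near face at x = +25 mm. Origin: on the table under the bar's centre; x points from the open mouth (x = -15 mm) to the stop, within 0.2 rad of world +x (mouth faces the robot)
- square_large: loose stub of square steel tube, 46 x 46 mm, 3 mm wall, 70 mm tall, standing upright; not part of the job. Origin: centre of its underside
- square_small: loose stub of square steel tube, 34 x 34 mm, 3 mm wall, 70 mm tall, standing upright; not part of the job. Origin: centre of its underside
There are look-alikes about, which are no part of the job. What is shaped like the tube_small but purple is not meant.

How it is judged:
By the outcome, as a careful person would: the job done as asked, in the order asked, and still so for the second after the job is handed in, with the robot touching nothing.
It also fails if it takes over 102 s, if anything falls off the work surface, if the arm or the gripper's body presses on something with over 40 N, if the wrist force passes 120 N, or if a joint passes its speed limit or range.

ROBOT

A 7-joint arm with a two-finger parallel gripper is mounted at the origin on the work surface. World frame = base frame: x ahead of the robot, y to its left, z up, the work surface at z = 0. Lengths are in m, angles in rad, forces in N, time in s.
With the tool pointing down it reaches from about 0.425 to 0.925 m from the base axis. Payload 6.8 kg.
Tool frame: the origin (TCP) lies between the finger pads; the fingertips stand 22 mm ahead of it and the grasp point (between the pads) lies 3 mm ahead of it; z points along the fingers, y is the line along which they close (so a half turn about z gives the same grasp; the last joint's range is limited). The gripper opens to 85 mm and grips with 20 to 120 N. Pads are 22 mm wide; open, the fingers measure 114 mm over their backs; the gripper's body (76 mm by 85 mm) begins 54 mm behind the grasp point. The pads swing forward as they close: fully open they stand 13 mm farther back than shut.
Start: joints at [1.039, 0.477, 0.022, 1.555, -0.011, 1.109, -0.083], TCP at [0.278, -0.615, 0.253] pointing down, gripper open.
Joint ranges: [-2.96, 2.96], [-0.34, 2.1], [-1.41, 1.46], [0.24, 2.44], [-1.37, 4.51], [0.17, 1.92], [-2.96, 2.96]. Speed limits (rad/s): [2.39, 2.39, 3.14, 3.14, 3.14, 3.14, 3.14].

INTERFACE

Orientations are given as a unit quaternion [w, x, y, z].
In Python, from station import bot gives the robot as it stands.
- The arm moves only by the tool servo_tool, never from a script. Its argument "motion" is a list that holds one entry, the list of rows, each a list of 5 numbers: the opening, from 0 (shut) to 1 (fully open), then the shift along the world's x, y, z each as a share of 0.04 m, from -1 to 1, then the turn about the world's z as a share of 0.12 rad, from -1 to 1. A call has 1 to 20 rows; each row shifts and turns the commanded pose from where the row before left it; what a row does not reach is not made up. A row lasts 1/10 s, in which the tool goes at most 50 mm and 8.59 degrees, less where a joint would pass 70% of its speed; a pose out of reach is approached as far as the arm can. A call with a number of a shift or a turn outside -1 to 1 is refused whole. A call with a gripper value outside its range is refused whole. The fingers move at their own pace and stop on an object; "newtons" is the grip in N (left out, the last holds). Time passes only in rows, so rows that do not move let the fingers close. It gives the time, the measured TCP pose, the force, the opening and the grip force at its end, in the units of the state.
- bot.get_obs(): the state, without advancing time (a new reading comes with each control period).
- bot.read_camera(name): name is "scene" or "top" or "wrist"; returns (picture, depth): 420x560x3 uint8, red, green, blue; 420x560 float32, m along the optical axis (not along the pixel's ray), 0 where there is no reading.
- bot.get_calibration(name): a dict with "fovy" (degrees; the focal length in pixels is half the picture's height over the tangent of half this angle, whatever the lens; pixels are square), "cx", "cy" (the principal point, pixels), "view" (4x4, takes a point from world to camera coordinates). Camera axes: x right, y down, z forward; pixel columns grow to the right and rows downward; lengths in m; the calibration is good to about 2 mm. A picture is of the moment at which its call begins: read the wrist's pose just before it. get_calibration takes no time and is no camera call; for the wrist camera it gives the pose at the moment of the call.
- bot.hand_in(): hands the job in; it is judged then, once.
The state is a dict: "t": time; "q": joint angles; "joint_vel": joint speeds; "joint_torque": joint torques, N m; "eef_pos": TCP position; "tool_rot": TCP orientation; "contact_force": force on the tool from outside, world axes, zero at the start; "torque": the same for the moment, N m; "gripper_width": opening from 0.0 (shut) to 1.0 (fully open); "grasp_force": force on a finger pad.
Only numpy, scipy, OpenCV 4.12 (cv2) and the standard library are available. Lean on these libraries where they do the work, as an engineer would, in place of code of your own. Each camera call takes 0.05 s, during which the arm holds its last target. There are 200 camera calls.

## Working session

There is one attempt and no reset: what is moved stays moved. The work goes in short steps, Python scripts to look and compute and a tool call to move; the robot and the scene stay as the last step left them, time stands still between calls to the robot, and variables do not carry over. Pictures are saved under pics/ and viewed, at most 14 in all, crops included, and the job is handed in when it is done.

Besides the shell and the picture viewer there is one more tool, called after "Emit:" in YAML: its name, and indented under it one key for each argument. servo_tool: Moves the arm, as the interface text tells. Shift numbers are shares of 0.04 m and turn numbers shares of 0.12 rad, none past 1 either way. Its arguments: {"type":"object","properties":{"motion":{"type":"array"},"newtons":{"type":"number"}},"required":["motion"]}

```bash
ls; mkdir -p pics; python3 - <<'E'
from station import bot
import cv2,numpy as np
for n in ("scene","top"):
    p,d=bot.read_camera(n); cv2.imwrite(f"pics/{n}0.png",p[...,::-1]); np.savez(f"{n}0.npz",p=p,d=d,**bot.get_calibration(n))
    c=bot.get_calibration(n); print(n,c,(d>0).mean())
o=bot.get_obs();print(o)
E
```

```text
pics
scene {'fovy': 49.03081581476757, 'cx': 285.42416697135934, 'cy': 204.3617289545641, 'view': array([[-5.33121525e-01,  8.46038330e-01,  7.64233246e-04,
         3.15312532e-01],
       [ 7.28604843e-01,  4.59580888e-01, -5.07858631e-01,
        -4.00066846e-01],
       [-4.30019095e-01, -2.70193544e-01, -8.61440089e-01,
         1.30354814e+00],
       [ 0.00000000e+00,  0.00000000e+00,  0.00000000e+00,
         1.00000000e+00]])} 0.9959183673469387
top {'fovy': 54.113927466141824, 'cx': 277.51909947178984, 'cy': 213.09823996441926, 'view': array([[ 0.01890643, -0.99981512, -0.00350357, -0.013082  ],
       [-0.99726314, -0.01860743, -0.07155411,  0.5860237 ],
       [ 0.07147568,  0.00484682, -0.99743057,  1.09547665],
       [ 0.        ,  0.        ,  0.        ,  1.        ]])} 0.9959481292517007
{'t': 0.1, 'q': array([ 1.03889239,  0.47770599,  0.022327  ,  1.55632508, -0.01147962,
        1.10931978, -0.08309097]), 'joint_vel': array([-5.10677857e-04, -2.32262423e-03,  1.37406572e-03, -1.33947597e-03,
       -1.05098738e-03, -1.42469369e-06,  1.25803719e-04]), 'joint_torque': array([ 5.42439491e-03, -5.97760963e+01,  1.61459494e+00, -2.81954080e+01,
        1.29305638e-02,  5.10688842e-03,  8.63315222e-06]), 'eef_pos': array([ 0.27737578, -0.61483796,  0.25244191]), 'tool_rot': array([-7.80779393e-04,  9.77626833e-01,  2.10345217e-01, -2.33923432e-04]), 'contact_force': array([-0.46058155, -0.10721846, -0.33059527]), 'torque': array([-0.00833484,  0.0014659 , -0.00075815]), 'grasp_force': 0.0, 'gripper_width': 1.002029685630907}
```

View pics/top0.png

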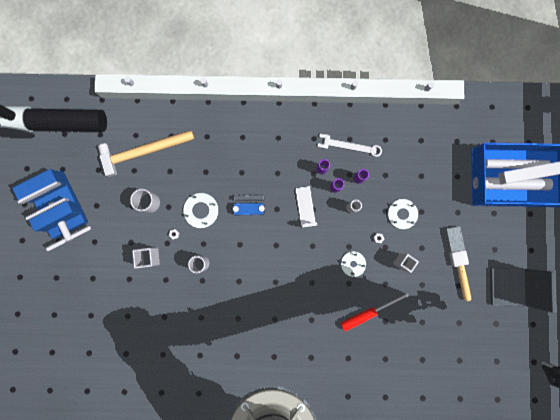

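View pics/scene0.png

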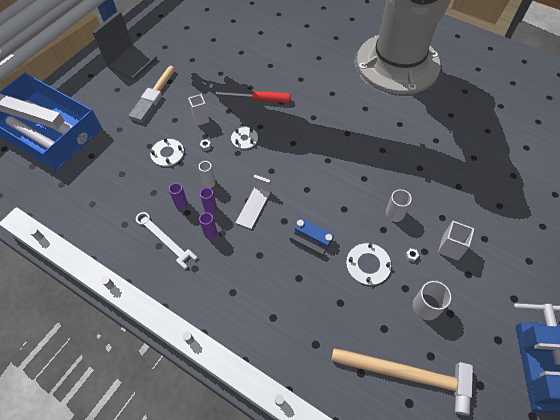

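The top picture shows three grey round stubs at (144,200) large, (198,263) medium and (356,206) small. The plates are at (201,210) large, (403,213) medium and (353,263) small. The bracket is at (307,206) and the clamp at (249,207). The square stubs are at (146,257) and (406,262).

The scene picture agrees: the bracket leg is on the robot side at (262,183), and the purple tubes are at (177,195), (208,200) and (208,225).

For tube_small, the candidates in the top picture are the grey tube at (356,206) and the purple ones at (323,166), (362,176) and (338,185). Grey (356,206) is the one meant, because the purple ones are excluded. I'll confirm that in one enlarged crop.

```bash
cat > h.py <<'E'
import numpy as np, cv2
def K(c): return 210/np.tan(np.radians(c["fovy"])/2)
def ray(c,uv,z):
    V=np.array(c["view"]);R,t=V[:3,:3],V[:3,3];o=-R.T@t
    uv=np.atleast_2d(uv).astype(float)
    d=np.c_[(uv[:,0]-c["cx"])/K(c),(uv[:,1]-c["cy"])/K(c),np.ones(len(uv))]@R
    return o+d*((z-o[2])/d[:,2])[:,None]
def proj(c,p):
    V=np.array(c["view"]);q=np.atleast_2d(p)@V[:3,:3].T+V[:3,3]
    return q[:,:2]/q[:,2:]*K(c)+[c["cx"],c["cy"]]
def cloud(c,d):
    v,u=np.mgrid[:d.shape[0],:d.shape[1]];V=np.array(c["view"])
    q=np.stack([(u-c["cx"])/K(c)*d,(v-c["cy"])/K(c)*d,d],-1)
    return (q-V[:3,3])@V[:3,:3]
E
python3 - <<'E'
import numpy as np,cv2
from h import *
a=np.load("top0.npz");b=np.load("scene0.npz");P=cloud(a,a["d"])
im=cv2.resize(a["p"][150:290,120:430,::-1],None,fx=2.5,fy=2.5,interpolation=cv2.INTER_CUBIC)
cv2.imwrite("pics/crop1.png",im)
print("table z",np.median(P[300:330,100:300,2]))
for n,u,v in [("tL",144,200),("tM",198,263),("tS",356,206),("nL",201,210),("nM",403,213),("nS",353,263),("brk",307,206),("clamp",249,207),("sqL",146,257),("sqS",406,262)]:
    r=20;X=P[v-r:v+r,u-r:u+r].reshape(-1,3);hi=X[X[:,2]>X[:,2].max()-.012]; 
    print(n,ray(a,(u,v),0)[0].round(3),"zmax",X[:,2].max().round(4),"top mid",((hi.max(0)+hi.min(0))/2).round(4),"ext",np.ptp(hi,0).round(3))
E
```

```text
table z 0.0004686721634812038
tL [0.617 0.369 0.   ] zmax 1.1345 top mid [ 0.5064 -0.0075  1.1345] ext [0. 0. 0.]
tM [0.446 0.214 0.   ] zmax 1.1345 top mid [ 0.5064 -0.0075  1.1345] ext [0. 0. 0.]
tS [ 0.611 -0.219  0.   ] zmax 1.1345 top mid [ 0.5064 -0.0075  1.1345] ext [0. 0. 0.]
nL [0.592 0.21  0.   ] zmax 1.1345 top mid [ 0.5064 -0.0075  1.1345] ext [0. 0. 0.]
nM [ 0.594 -0.349  0.   ] zmax 1.1345 top mid [ 0.5064 -0.0075  1.1345] ext [0. 0. 0.]
nS [ 0.454 -0.211  0.   ] zmax 1.1345 top mid [ 0.5064 -0.0075  1.1345] ext [0. 0. 0.]
brk [ 0.609 -0.083  0.   ] zmax 1.1345 top mid [ 0.5064 -0.0075  1.1345] ext [0. 0. 0.]
clamp [0.603 0.077 0.   ] zmax 1.1345 top mid [ 0.5064 -0.0075  1.1345] ext [0. 0. 0.]
sqL [0.46  0.357 0.   ] zmax 1.1345 top mid [ 0.5064 -0.0075  1.1345] ext [0. 0. 0.]
sqS [ 0.46  -0.357  0.   ] zmax 1.1345 top mid [ 0.5064 -0.0075  1.1345] ext [0. 0. 0.]
```

View pics/crop1.png

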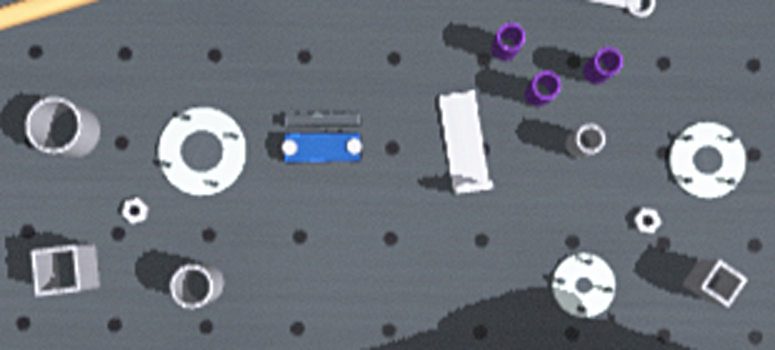

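The crop confirms that the grey round stub at crop (589,138), which is (356,205) in the full picture, is tube_small and that the three others of that shape are purple. The plates rank large, medium, small at crop (202,151), (708,160) and (584,285). The clamp mouth faces the robot and the stop is behind it. Next I measure from both views.

```bash
cat > meas.py <<'E'
from h import *
names=[("tL",.617,.36,.05,.062,.080),("tM",.446,.21,.05,.062,.080),("tS",.611,-.215,.04,.062,.080),("nL",.592,.21,.055,.0035,.0095),("nM",.594,-.349,.05,.0035,.0095),("nS",.454,-.211,.04,.0035,.0095),("sqL",.46,.357,.05,.062,.08),("sqS",.46,-.357,.04,.062,.08),("foot",.61,-.083,.075,.0035,.010),("leg",.56,-.083,.05,.042,.055),("bar",.603,.077,.06,.02,.03),("stop",.635,.077,.045,.017,.023)]
if __name__=="__main__":
  for f in ("top0.npz","scene0.npz"):
    a=np.load(f);d=a["d"].copy();P=cloud(a,d);P[d<=0]=np.nan
    print(f)
    for n,x,y,r,z0,z1 in names:
        X=P[(P[...,2]>z0)&(P[...,2]<z1)&(np.hypot(P[...,0]-x,P[...,1]-y)<r)]
        if len(X)<4: print(n,len(X));continue
        zt=np.median(X[:,2]);c,s,ang=cv2.minAreaRect((X[:,:2]*1000).astype(np.float32)); (cx,cy),rr=cv2.minEnclosingCircle((X[:,:2]*1000).astype(np.float32))
        print(n,len(X),"z",zt.round(4),"rect",np.round(c,1),np.round(s,1),round(ang,1),"circ",round(cx,1),round(cy,1),round(2*rr,1))
E
python3 meas.py
```

```text
top0.npz
tL 112 z 0.0694 rect [610.7 353.2] [56.6 55.9] 39.1 circ 609.1 353.9 59.4
tM 73 z 0.0695 rect [445.9 204.8] [42.3 42.3] 52.1 circ 446.2 204.6 44.0
tS 54 z 0.0686 rect [ 606.2 -204.3] [28.1 29.2] 64.9 circ 605.9 -204.9 30.2
nL 813 z 0.0065 rect [591.9 210.9] [107.2  98.2] 49.6 circ 592.1 210.0 109.4
nM 542 z 0.0058 rect [ 591.2 -344.7] [94.2 80. ] 60.6 circ 591.0 -345.4 98.1
nS 384 z 0.0062 rect [ 451.8 -210.3] [67.4 69.8] 73.7 circ 450.3 -213.6 75.3
sqL 114 z 0.07 rect [459.7 344.8] [45.7 47.1] 8.2 circ 458.9 344.3 62.4
sqS 91 z 0.0693 rect [ 459.9 -342.5] [35.2 34.6] 56.3 circ 459.1 -342.4 45.0
foot 534 z 0.0059 rect [607.2 -82.9] [141.8 138.6] 78.6 circ 609.5 -83.2 147.7
leg 45 z 0.0491 rect [554.9 -86.1] [ 7.7 38.2] 9.0 circ 554.4 -86.2 38.5
bar 348 z 0.0257 rect [606.6  75.8] [49.9 82. ] 1.2 circ 605.2 77.2 92.1
stop 132 z 0.0203 rect [611.   77.7] [41.5 79.4] 1.0 circ 627.5 78.0 79.8
scene0.npz
tL 230 z 0.0686 rect [612.6 353.9] [57.3 56.3] 0.6 circ 612.4 353.8 59.3
tM 143 z 0.068 rect [449.  205.4] [43.  42.9] 13.5 circ 447.8 205.5 46.5
tS 87 z 0.0681 rect [ 608. -204.] [29.2 29.2] 72.1 circ 608.2 -204.2 31.4
nL 1262 z 0.0061 rect [594.7 211. ] [97.2 94.2] 24.3 circ 591.1 214.4 103.9
nM 600 z 0.0062 rect [ 595.3 -346.6] [85.8 85.2] 22.0 circ 596.1 -346.8 98.6
nS 364 z 0.0062 rect [ 454.8 -209.8] [66.3 66.1] 73.4 circ 453.5 -210.0 71.5
sqL 231 z 0.0682 rect [462.  345.5] [48.9 47.1] 9.4 circ 462.4 345.9 63.4
sqS 112 z 0.0679 rect [ 461.7 -341.4] [39. 34.] 56.1 circ 461.6 -342.7 47.9
foot 688 z 0.0061 rect [610.3 -90.2] [120.2 132.8] 7.2 circ 608.8 -85.2 144.6
leg 85 z 0.0488 rect [557.4 -85.6] [ 9.4 40.4] 10.8 circ 557.9 -85.5 40.6
bar 524 z 0.0252 rect [610.   77.8] [54.1 81.8] 2.3 circ 608.8 78.0 93.8
stop 244 z 0.02 rect [615.3  77.9] [40.3 81.7] 2.6 circ 625.1 78.5 82.7
```

Both views agree to 2–3 mm, and the heights are right (69, 6 and 49 mm). Next I refine the clamp, plates and bracket foot with colour masks.

```bash
python3 - <<'E'
from h import *
for f in ("top0.npz","scene0.npz"):
    a=np.load(f);p=a["p"];hsv=cv2.cvtColor(p,cv2.COLOR_RGB2HSV);P=cloud(a,a["d"])
    near=lambda x,y,r:np.hypot(P[...,0]-x,P[...,1]-y)<r
    P[a["d"]<=0]=9
    def rep(n,m,z):
        m=cv2.morphologyEx((m*255).astype(np.uint8),cv2.MORPH_CLOSE,np.ones((3,3)))
        c=max(cv2.findContours(m,0,cv2.CHAIN_APPROX_NONE)[0],key=cv2.contourArea)[:,0]
        c=cv2.convexHull(c)[:,0]; X=(ray(a,c,z)[:,:2]*1000).astype(np.float32)
        r=cv2.minAreaRect(X); e=cv2.fitEllipse(X)
        print(f,n,"rect",np.round(r[0],1),np.round(r[1],1),round(r[2],1),"ell",np.round(e[0],1),np.round(e[1],1))
    rep("bar",(hsv[...,0]>100)&(hsv[...,0]<125)&(hsv[...,1]>120)&near(.605,.077,.06)&(P[...,2]>.022),.026)
    for n,x,y,r in(("nL",.592,.211,.056),("nM",.593,-.346,.049),("nS",.453,-.210,.042)):
        rep(n,(hsv[...,2]>150)&near(x,y,r),.006)
    rep("foot",(P[...,2]>.003)&(P[...,2]<.009)&near(.605,-.08,.07)&(hsv[...,2]>150),.006)
    rep("legtop",(P[...,2]>.045)&near(.556,-.086,.03),.05)
E
```

```text
Traceback (most recent call last):
cv2.error: OpenCV(4.12.0) /io/opencv/modules/imgproc/src/shapedescr.cpp:361: error: (-201:Incorrect size of input array) There should be at least 5 points to fit the ellipse in function 'fitEllipseNoDirect'
```

```bash
python3 - <<'E'
from h import *
for f in ("top0.npz","scene0.npz"):
    a=np.load(f);p=a["p"];hsv=cv2.cvtColor(p,cv2.COLOR_RGB2HSV);P=cloud(a,a["d"])
    near=lambda x,y,r:np.hypot(P[...,0]-x,P[...,1]-y)<r
    P[a["d"]<=0]=9
    def rep(n,m,z):
        m=cv2.morphologyEx((m*255).astype(np.uint8),cv2.MORPH_CLOSE,np.ones((3,3)))
        c=max(cv2.findContours(m,0,cv2.CHAIN_APPROX_NONE)[0],key=cv2.contourArea)[:,0]
        X=(ray(a,c,z)[:,:2]*1000).astype(np.float32)
        r=cv2.minAreaRect(X); e=cv2.fitEllipse(X) if n[0]=="n" else [[0],[0]]
        print(f,n,len(X),"rect",np.round(r[0],1),np.round(r[1],1),round(r[2],1),"ell",np.round(e[0],1),np.round(e[1],1))
    rep("bar",(hsv[...,0]>100)&(hsv[...,0]<125)&(hsv[...,1]>110)&near(.605,.077,.06),.026)
    for n,x,y,r in(("nL",.592,.211,.056),("nM",.593,-.346,.049),("nS",.453,-.210,.042)):
        rep(n,(hsv[...,2]>150)&near(x,y,r),.006)
    rep("foot",(P[...,2]>.003)&(P[...,2]<.009)&near(.605,-.08,.07)&(hsv[...,2]>150),.006)
    rep("legtop",(P[...,2]>.045)&near(.556,-.086,.03),.05)
E
```

```text
top0.npz bar 96 rect [596.8  78. ] [29.9 81.3] 1.1 ell [0] [0]
top0.npz nL 99 rect [590.6 211.7] [96.9 93.8] 1.7 ell [591.6 210.5] [94.1 96.1]
top0.npz nM 87 rect [ 591.4 -345.5] [79.7 82.9] 90.0 ell [ 592.2 -346.2] [80.1 82.1]
top0.npz nS 75 rect [ 453.5 -210.3] [67.8 65.4] 0.2 ell [ 454.3 -211.5] [64.2 67.4]
top0.npz foot 96 rect [611.1 -77.8] [102.   40.5] 9.5 ell [0] [0]
top0.npz legtop 31 rect [554.9 -85.9] [ 7.5 37.7] 9.2 ell [0] [0]
scene0.npz bar 112 rect [600.7  78.2] [35.  83.2] 1.5 ell [0] [0]
scene0.npz nL 153 rect [593.2 210. ] [95.2 94. ] 25.6 ell [592.6 209.9] [90.3 93.4]
scene0.npz nM 103 rect [ 593.4 -346.1] [79.9 80.7] 32.3 ell [ 591.5 -346.2] [75.2 80.2]
scene0.npz nS 76 rect [ 458.2 -213.7] [68.  54.9] 54.0 ell [ 456.9 -213.2] [55.5 66.8]
scene0.npz foot 95 rect [611.8 -77.5] [99.8 38.9] 10.1 ell [0] [0]
scene0.npz legtop 37 rect [558.1 -84.5] [10.7 41.3] 9.0 ell [0] [0]
```

Emit:
servo_tool:
  motion:
    - [[0.7, 0.69, 0.86, 0, -0.3], [0.7, 0.69, 0.86, 0, -0.3], [0.7, 0.69, 0.86, 0, -0.3], [0.7, 0.69, 0.86, 0, -0.3], [0.7, 0.69, 0.86, 0, -0.3], [0.7, 0.69, 0.86, 0, -0.3], [0.7, 0.69, 0.86, 0, -0.3], [0.7, 0.69, 0.86, 0, -0.3], [0.7, 0.69, 0.86, 0, -0.3], [0.7, 0.69, 0.86, 0, -0.3], [0.7, 0.69, 0.86, 0, -0.3], [0.7, 0.69, 0.86, 0, -0.3], [0.7, 0, 0, -0.8, 0], [0.7, 0, 0, -0.8, 0], [0.7, 0, 0, -0.8, 0], [0.7, 0, 0, 0, 0], [0.7, 0, 0, 0, 0]]
  newtons: 40

```text
t: 1.8
eef_pos: [0.6086, -0.2025, 0.1573]
tool_rot: [-0.0, 1.0, -0.004, -0.001]
contact_force: [0.3, 0.5, -0.5]
gripper_width: 0.702
grasp_force: 0.0
```

```bash
cat > w.py <<'E'
from station import bot
from h import *
def wrist(x,y,r,z0,z1,tag=None):
    c=bot.get_calibration("wrist");p,d=bot.read_camera("wrist")
    P=cloud(c,d);P[d<=0]=9
    X=P[(P[...,2]>z0)&(P[...,2]<z1)&(np.hypot(P[...,0]-x,P[...,1]-y)<r)]
    if tag: cv2.imwrite(f"pics/{tag}.png",p[...,::-1])
    if len(X)<10: print("few",len(X)); return p,c,P
    m=(X[:,:2]*1000).astype(np.float32);r_=cv2.minAreaRect(m);q=cv2.minEnclosingCircle(m)
    print(len(X),"z",np.median(X[:,2]).round(4),"rect",np.round(r_[0],1),np.round(r_[1],1),round(r_[2],1),"circ",np.round(q[0],1),round(2*q[1],1))
    return p,c,P
E
python3 -c "
from w import *
wrist(.607,-.204,.04,.066,.074,'w1')"
```

```text
809 z 0.0699 rect [ 607.1 -205.4] [29.8 28.8] 41.0 circ [ 606.8 -205.4] 30.2
```

View pics/w1.png

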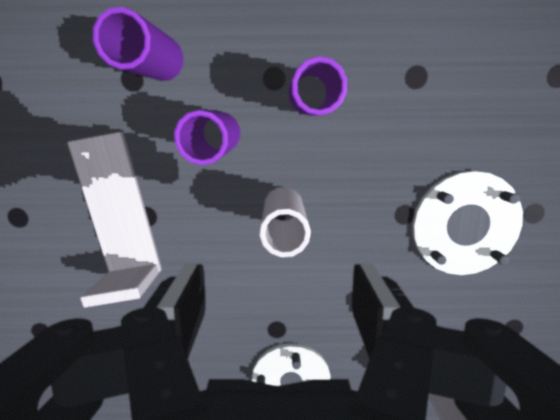

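The wrist picture shows the grey small tube at (285,235), centred between the fingers. The purple tubes are off to the upper left, clear of the path. The measured centre is (0.607, −0.205) with the rim at z = 0.070, so I grasp.

Emit:
servo_tool:
  motion:
    - [[0.7, -0.04, -0.07, 0, 0], [0.7, 0, 0, -0.95, 0], [0.7, 0, 0, -0.95, 0], [0.7, 0, 0, -0.95, 0], [0.7, 0, 0, 0, 0], [0, 0, 0, 0, 0], [0, 0, 0, 0, 0], [0, 0, 0, 0, 0], [0, 0, 0, 0, 0], [0, 0, 0, 0, 0], [0, 0, 0, 0, 0], [0, 0, 0, 0.6, 0], [0, 0, 0, 0.9, 0], [0, 0, 0, 0.5, 0], [0, 0, 0, 0, 0]]
  newtons: 40

```text
t: 3.35
eef_pos: [0.6098, -0.2061, 0.1281]
tool_rot: [0.001, 1.0, -0.004, 0.004]
contact_force: [-0.1, -0.7, 0.1]
gripper_width: 0.347
grasp_force: 39.9
```

Emit:
servo_tool:
  motion:
    - [[0, -0.95, -0.03, 0, 0], [0, -0.95, -0.03, 0, 0], [0, -0.95, -0.03, 0, 0], [0, -0.95, -0.03, 0, 0], [0, 0, 0, 0, 0], [0, 0, 0, 0, 0]]

```text
t: 3.95
eef_pos: [0.4545, -0.2102, 0.1233]
tool_rot: [0.0, 1.0, -0.005, 0.0]
contact_force: [0.7, -0.1, -1.2]
gripper_width: 0.342
grasp_force: 39.8
```

```bash
python3 -c "
from w import *
wrist(.4545,-.2105,.045,.0035,.009,'w2')
o=bot.get_obs();print(o['eef_pos'])
print(bot.get_calibration('wrist')['view'][:3,3])"
```

```text
5667 z 0.0062 rect [ 456.3 -211.2] [66.9 59.5] 86.2 circ [ 452.3 -210.9] 67.9
[ 0.45587598 -0.2101116   0.12349365]
[-0.20534779  0.44073327  0.3724474 ]
```

View pics/w2.png

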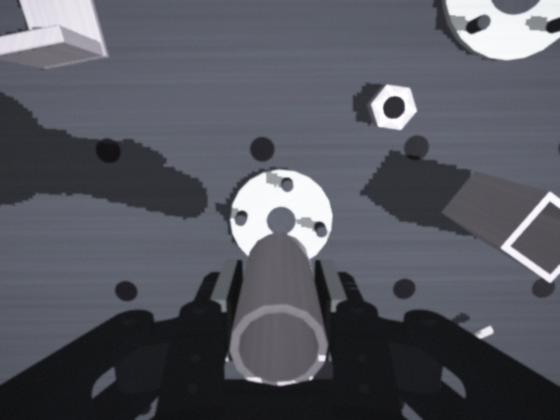

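The wrist picture shows the small tube held upright, with the plate's centre hole at (281,220) directly beyond it. The plate centre is about (0.453, −0.211) and matches the 68 mm size. I'll lower it.

Emit:
servo_tool:
  motion:
    - [[0, -0.04, 0, -0.7, 0], [0, 0, 0, -0.7, 0], [0, 0, 0, -0.3, 0], [0, 0, 0, -0.12, 0], [0, 0, 0, 0, 0], [0, 0, 0, 0, 0]]

```text
t: 4.6
eef_pos: [0.4547, -0.2096, 0.0515]
tool_rot: [-0.0, 1.0, -0.004, 0.0]
contact_force: [-3.9, 3.0, 10.3]
gripper_width: 0.35
grasp_force: 40.4
```

Emit:
servo_tool:
  motion:
    - [[0.65, 0, 0, 0, 0], [0.65, 0, 0, 0, 0], [0.65, 0, 0, 0, 0], [0.65, 0, 0, 0, 0], [0.65, 0, 0, 0.6, 0], [0.65, 0, 0, 1, 0], [0.65, 0, 0, 1, 0], [0.65, 0, 0, 0, 0]]

```text
t: 5.4
eef_pos: [0.4568, -0.2113, 0.1593]
tool_rot: [0.002, 1.0, -0.004, 0.004]
contact_force: [0.2, -0.4, -0.1]
gripper_width: 0.651
grasp_force: 0.0
```

```bash
python3 -c "
from w import *
p,d=bot.read_camera('scene');c=bot.get_calibration('scene');P=cloud(c,d)
X=P[(d>0)&(P[...,2]>.066)&(P[...,2]<.09)&(np.hypot(P[...,0]-.4535,P[...,1]+.2105)<.04)];m=(X[:,:2]*1000).astype(np.float32)
print(len(X),np.median(X[:,2]),X[:,2].max(),cv2.minEnclosingCircle(m))
wrist(.4535,-.2105,.04,.068,.085)
u,v=proj(c,[.4535,-.2105,.03])[0].astype(int);a=p[max(v-50,0):v+50,u-60:u+60,::-1]
cv2.imwrite('pics/s1.png',cv2.resize(a,None,fx=4,fy=4,interpolation=2))"
```

```text
90 0.0733814211942306 0.07883974924914756 ((453.5438232421875, -207.7547607421875), 15.737763404846191)
1035 z 0.0757 rect [ 451.8 -208.9] [29.1 29.4] 88.0 circ [ 451.7 -208.5] 30.0
```

View pics/s1.png

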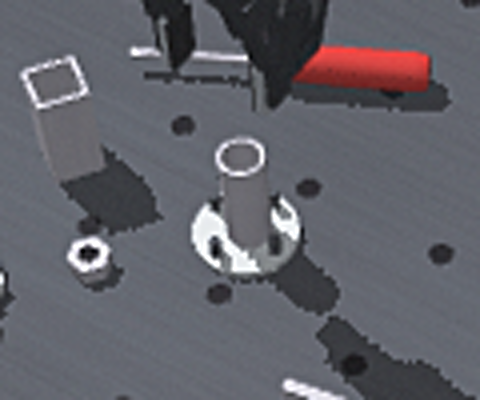

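The small tube stands upright inside the four pins, with its rim at z = 0.076. Next is the bracket. I move above the leg at (0.5565, −0.085), turning −1.405 rad.

Emit:
servo_tool:
  motion:
    - [[0.5, 0.2, 0.26, 0.2, -0.97], [0.5, 0.2, 0.26, 0, -0.97], [0.5, 0.2, 0.26, 0, -0.97], [0.5, 0.2, 0.26, 0, -0.97], [0.5, 0.2, 0.26, 0, -0.97], [0.5, 0.2, 0.26, 0, -0.97], [0.5, 0.2, 0.26, 0, -0.97], [0.5, 0.2, 0.26, 0, -0.97], [0.5, 0.2, 0.26, 0, -0.97], [0.5, 0.2, 0.26, 0, -0.97], [0.5, 0.2, 0.26, 0, -0.97], [0.5, 0.2, 0.26, 0, -0.97], [0.5, 0, 0, 0, 0], [0.5, 0, 0, 0, 0]]

```text
t: 6.9
eef_pos: [0.5486, -0.0854, 0.1613]
tool_rot: [0.001, 0.764, -0.645, -0.001]
contact_force: [-0.0, -1.3, 0.2]
gripper_width: 0.501
grasp_force: 0.0
```

```bash
python3 -c "
from w import *
o=bot.get_obs();print(o['eef_pos'],o['tool_rot'],o['q'])
wrist(.5565,-.085,.035,.044,.055)
wrist(.606,-.078,.045,.003,.009)
"
```

```text
[ 0.54863447 -0.08542114  0.16125413] [ 0.00103656  0.76438066 -0.64476388 -0.00081413] [-0.10014634  0.39348317  0.1778752   1.93867602 -0.09198602  0.81969449
 -2.84479522]
721 z 0.0502 rect [555.4 -86.9] [ 7.3 39.7] 9.1 circ [555.8 -86.8] 40.1
5893 z 0.0063 rect [606.2 -78.1] [89.5 40.4] 9.4 circ [606.  -78.1] 89.9
```

Joint 7 is at −2.84, near its limit. I take the other half-turn instead (+π) and centre on the leg at (0.5556, −0.0868).

Emit:
servo_tool:
  motion:
    - [[0.5, 0.17, -0.04, 0, 1], [0.5, 0, 0, 0, 1], [0.5, 0, 0, 0, 1], [0.5, 0, 0, 0, 1], [0.5, 0, 0, 0, 1], [0.5, 0, 0, 0, 1], [0.5, 0, 0, 0, 1], [0.5, 0, 0, 0, 1], [0.5, 0, 0, 0, 1], [0.5, 0, 0, 0, 1], [0.5, 0, 0, 0, 1], [0.5, 0, 0, 0, 1], [0.5, 0, 0, 0, 1], [0.5, 0, 0, 0, 1], [0.5, 0, 0, 0, 1], [0.5, 0, 0, 0, 1], [0.5, 0, 0, 0, 1], [0.5, 0, 0, 0, 1], [0.5, 0, 0, 0, 1], [0.5, 0, 0, 0, 1]]

```text
t: 9.0
eef_pos: [0.5557, -0.0881, 0.1623]
tool_rot: [0.0, 0.878, 0.479, -0.0]
contact_force: [-0.5, -0.0, 0.2]
gripper_width: 0.501
grasp_force: 0.0
```

Emit:
servo_tool:
  motion:
    - [[0.5, 0, 0, 0, 1], [0.5, 0, 0, 0, 1], [0.5, 0, 0, 0, 1], [0.5, 0, 0, 0, 1], [0.5, 0, 0, 0, 1], [0.5, 0, 0, 0, 1], [0.5, 0, 0, 0, 0.1], [0.5, 0, 0, -0.8, 0], [0.5, 0, 0, 0, 0], [0.5, 0, 0, 0, 0]]

```text
t: 10.0
eef_pos: [0.5557, -0.0872, 0.1303]
tool_rot: [-0.001, 0.65, 0.76, -0.001]
contact_force: [0.5, -0.4, 1.2]
gripper_width: 0.502
grasp_force: 0.0
```

```bash
python3 -c "
from w import *
o=bot.get_obs();print(o['eef_pos'],o['tool_rot'],o['q'])
wrist(.5565,-.085,.035,.044,.055)
"
```

```text
[ 0.55571775 -0.08722375  0.13034202] [-7.08281585e-04  6.50331744e-01  7.59649816e-01 -5.26477383e-04] [ 0.43727852  0.49264945 -0.50222084  1.90599031  0.31556448  0.82291575
 -0.07753528]
969 z 0.0501 rect [555.6 -86.6] [ 7.9 40. ] 9.2 circ [555.5 -86.6] 40.3
```

Emit:
servo_tool:
  motion:
    - [[0.5, 0, 0, -0.75, 0], [0.5, 0, 0, -0.75, 0], [0.5, 0, 0, -0.75, 0], [0.5, 0, 0, 0, 0], [0, 0, 0, 0, 0], [0, 0, 0, 0, 0], [0, 0, 0, 0, 0], [0, 0, 0, 0, 0], [0, 0, 0, 0, 0], [0, 0, 0, 0, 0]]
  newtons: 60

```text
t: 11.05
eef_pos: [0.5579, -0.0869, 0.0427]
tool_rot: [0.001, 0.65, 0.76, 0.001]
contact_force: [-2.0, -0.6, 7.0]
gripper_width: 0.083
grasp_force: 60.1
```

Emit:
servo_tool:
  motion:
    - [[0, -0.5, 0.1, 0.03, -0.2], [0, -0.7, 0.2, 0, -0.3], [0, -0.8, 0.3, 0, -0.3], [0, -0.59, 0.3, 0, -0.34], [0, 0, 0.7, 0, 0], [0, 0, 0.8, 0, 0], [0, 0, 0.8, 0, 0], [0, 0, 0.6, 0, 0], [0, 0, 0.24, 0, 0], [0, 0, 0, 0, 0], [0, 0, 0, 0, 0]]

```text
t: 12.15
eef_pos: [0.4537, 0.0749, 0.0425]
tool_rot: [0.0, 0.7, 0.714, 0.001]
contact_force: [-0.8, 4.0, 5.9]
gripper_width: 0.08
grasp_force: 60.4
```

```bash
python3 -c "
from w import *
o=bot.get_obs();print(o['eef_pos'],o['tool_rot'],o['q'],o['contact_force'])
p,c,P=wrist(.52,.078,.045,.003,.010,'w3')
wrist(.59,.078,.06,.022,.029)
p,d=bot.read_camera('top');c=bot.get_calibration('top');P=cloud(c,d)
X=P[(d>0)&(P[...,2]>.003)&(P[...,2]<.011)&(abs(P[...,0]-.535)<.035)&(abs(P[...,1]-.078)<.04)];print(len(X),np.median(X[:,2]),cv2.minAreaRect((X[:,:2]*1000).astype(np.float32)))
"
```

```text
[0.45374216 0.07493624 0.04251444] [4.48040396e-04 7.00249863e-01 7.13896842e-01 1.10811002e-03] [ 0.04241212  0.49851852 -0.4096218   2.18906232  0.39253816  0.52041075
 -0.64700196] [-0.82560472  3.96850407  5.90171141]
14810 z 0.0064 rect [517.3  76.6] [84.4 40.5] 1.0 circ [519.1  76.9] 89.1
few 0
253 0.006069662211079086 ((535.2360229492188, 78.01467895507812), (68.74618530273438, 76.62818908691406), 1.219635009765625)
```

View pics/w3.png

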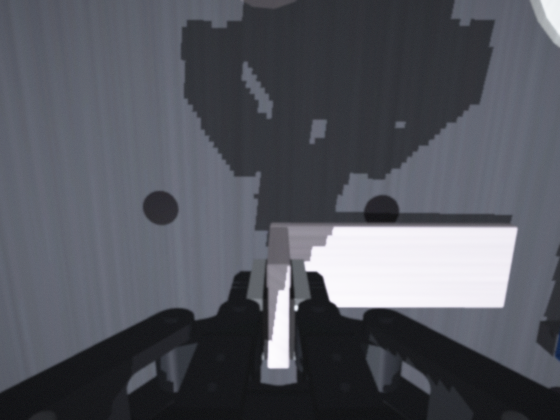

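The wrist picture shows the foot flat on the table, pointing right at (410,265), with the leg between the fingers. It is straight at yaw 1.0°, y = 0.0766, with the free end at x ≈ 0.5595. The clamp is at y = 0.078, so I slide it in.

Emit:
servo_tool:
  motion:
    - [[0, 0.3, 0.01, 0, 0], [0, 0.35, 0.01, 0, 0], [0, 0.35, 0.01, 0, 0], [0, 0.25, 0.01, 0, 0], [0, 0.1, 0, 0, 0], [0, 0.05, 0, 0, 0], [0, 0, 0, 0, 0]]

```text
t: 13.0
eef_pos: [0.5067, 0.074, 0.0425]
tool_rot: [-0.0, 0.701, 0.713, -0.002]
contact_force: [-10.4, 0.1, 19.5]
gripper_width: 0.08
grasp_force: 62.6
```

Emit:
servo_tool:
  motion:
    - [[0, 0.05, 0, 0, 0], [0, 0.05, 0, 0, 0], [0, 0, 0, 0, 0]]

```text
t: 13.3
eef_pos: [0.5106, 0.0741, 0.0425]
tool_rot: [-0.0, 0.701, 0.713, -0.002]
contact_force: [-10.4, -0.1, 18.7]
gripper_width: 0.082
grasp_force: 62.5
```

Emit:
servo_tool:
  motion:
    - [[0, 0.03, 0, 0.02, 0], [0, 0.03, 0, 0, 0], [0, 0.03, 0, 0, 0], [0, 0, 0, 0, 0]]

```text
t: 13.7
eef_pos: [0.5156, 0.0741, 0.0426]
tool_rot: [-0.0, 0.701, 0.713, -0.002]
contact_force: [-4.8, -2.0, 8.7]
gripper_width: 0.083
grasp_force: 60.8
```

Emit:
servo_tool:
  motion:
    - [[0, 0.04, 0, 0, 0], [0, 0.04, 0, 0, 0], [0, 0, 0, 0, 0]]

```text
t: 14.0
eef_pos: [0.5161, 0.0742, 0.0425]
tool_rot: [-0.001, 0.701, 0.713, -0.004]
contact_force: [-14.6, -1.0, 18.1]
gripper_width: 0.082
grasp_force: 62.3
```

Emit:
servo_tool:
  motion:
    - [[0, 0.04, 0, 0, 0], [0, 0.04, 0, 0, 0], [0, 0, 0, 0, 0]]

```text
t: 14.3
eef_pos: [0.5163, 0.0742, 0.0425]
tool_rot: [-0.003, 0.701, 0.714, -0.006]
contact_force: [-23.6, -0.7, 29.9]
gripper_width: 0.083
grasp_force: 63.9
```

```bash
python3 -c "
from w import *
print(bot.get_obs()['contact_force'])
for n in ('top','scene'):
  p,d=bot.read_camera(n);c=bot.get_calibration(n)
  u,v=proj(c,[.58,.078,.02])[0].astype(int);a=p[v-50:v+50,u-65:u+65,::-1]
  cv2.imwrite(f'pics/b_{n}.png',cv2.resize(a,None,fx=3,fy=3,interpolation=2))
cv2.imwrite('pics/b.png',np.hstack([cv2.imread('pics/b_top.png'),cv2.imread('pics/b_scene.png')]))
"
```

```text
[-23.62434853  -0.70830702  29.94270237]
```

View pics/b.png

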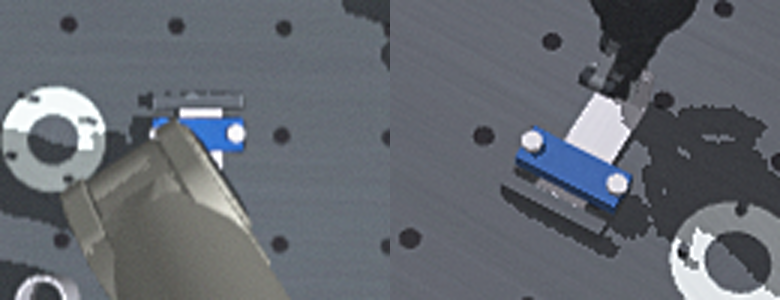

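The left (top) half shows the foot's end at (200,112) emerging beyond the blue bar and meeting the stop. The right half shows the foot under the bar at (600,125). The force rose without motion, so it is seated. I release and lift.

Emit:
servo_tool:
  motion:
    - [[0, -0.06, 0, 0, 0], [0.35, 0, 0, 0, 0], [0.35, 0, 0, 0, 0], [0.35, 0, 0, 0, 0], [0.35, 0, 0, 0.3, 0], [0.35, 0, 0, 1, 0], [0.35, 0, 0, 1, 0], [0.35, 0, 0, 1, 0], [0.5, 0, 0, 0, 0]]

```text
t: 15.3
eef_pos: [0.524, 0.0774, 0.1806]
tool_rot: [0.003, 0.7, 0.714, 0.004]
contact_force: [0.8, 0.4, 0.0]
gripper_width: 0.494
grasp_force: 0.0
```

```bash
python3 -c "
from w import *
o=bot.get_obs();print(o['eef_pos'],o['tool_rot'],o['q'])
wrist(.517,.076,.03,.044,.055)
for n in ('top','scene'):
  p,d=bot.read_camera(n);c=bot.get_calibration(n);P=cloud(c,d)
  for z0,z1,x0,x1 in((.003,.009,.61,.63),(.017,.023,.618,.65),(.042,.055,.49,.54)):
    X=P[(d>0)&(P[...,2]>z0)&(P[...,2]<z1)&(P[...,0]>x0)&(P[...,0]<x1)&(abs(P[...,1]-.078)<.022)]
    if len(X):print(n,len(X),np.median(X,0).round(4),X.max(0).round(4),X.min(0).round(4))
"
```

```text
[0.52402761 0.07736047 0.18062338] [0.00311034 0.70029833 0.71383073 0.00427446] [ 0.15508862  0.36711761 -0.51121936  1.9527188   0.23437944  0.86837442
 -0.45929046]
613 z 0.0502 rect [515.1  74.6] [ 7.2 39.7] 0.6 circ [514.9  74.5] 40.1
top 32 [0.6166 0.0745 0.0063] [0.6196 0.0913 0.0087] [0.6134 0.0579 0.0034]
top 66 [0.6261 0.0791 0.02  ] [0.6321 0.0986 0.0228] [0.62   0.0571 0.0171]
scene 44 [0.6134 0.0766 0.0063] [0.6171 0.0967 0.0089] [0.6102 0.0563 0.0031]
scene 113 [0.6294 0.0773 0.0199] [0.6358 0.0998 0.0228] [0.6219 0.0561 0.017 ]
scene 86 [0.5181 0.0767 0.0494] [0.522  0.0953 0.0527] [0.5113 0.0569 0.0421]
```

The leg is at x = 0.515, so the foot's end is about 0.621, against the stop. Next is the medium tube.

Emit:
servo_tool:
  motion:
    - [[0.8, -0.45, 0.8, 0, 0], [0.8, -0.45, 0.8, 0, 0], [0.8, -0.45, 0.8, 0, 0], [0.8, -0.45, 0.82, 0, 0], [0.8, 0, 0, 0, 0], [0.8, 0, 0, 0, 0], [0.8, 0, 0, 0, 0]]

```text
t: 16.15
eef_pos: [0.4484, 0.2038, 0.1736]
tool_rot: [-0.0, 0.701, 0.713, -0.001]
contact_force: [0.2, -0.2, -0.4]
gripper_width: 0.804
grasp_force: 0.0
```

```bash
python3 -c "
from w import *
o=bot.get_obs();print(o['eef_pos'],o['tool_rot'],o['q'])
wrist(.4475,.205,.04,.066,.074)
p,d=bot.read_camera('top');c=bot.get_calibration('top');P=cloud(c,d)
for z0,z1,x0,x1 in((.003,.009,.61,.63),(.017,.023,.618,.65),(.042,.055,.49,.54)):
    X=P[(d>0)&(P[...,2]>z0)&(P[...,2]<z1)&(P[...,0]>x0)&(P[...,0]<x1)&(abs(P[...,1]-.078)<.022)]
    if len(X):print(len(X),np.median(X,0).round(4),X.max(0).round(4),X.min(0).round(4))
"
```

```text
[0.44843805 0.20384193 0.17363715] [-1.38003770e-04  7.00658039e-01  7.13496604e-01 -9.43329967e-04] [-0.07177806  0.33445665 -0.57003535  2.02926289  0.23940262  0.84403553
 -0.75919937]
1073 z 0.0699 rect [446.3 204.8] [43.2 43. ] 17.7 circ [446.3 204.9] 43.9
42 [0.6164 0.0759 0.0061] [0.6198 0.0967 0.0089] [0.6133 0.0579 0.0034]
56 [0.6263 0.0791 0.0201] [0.6321 0.0984 0.0227] [0.6203 0.0573 0.0174]
42 [0.5142 0.0756 0.0499] [0.5172 0.0932 0.0539] [0.5113 0.0584 0.0449]
```

Emit:
servo_tool:
  motion:
    - [[0.8, -0.05, 0.03, -0.9, 0], [0.8, 0, 0, -0.9, 0], [0.8, 0, 0, -0.9, 0], [0.8, 0, 0, -0.64, 0], [0.8, 0, 0, 0, 0], [0, 0, 0, 0, 0], [0, 0, 0, 0, 0], [0, 0, 0, 0, 0], [0, 0, 0, 0, 0], [0, 0, 0, 0, 0], [0, 0, 0, 0, 0], [0, 0, 0, 0, 0]]
  newtons: 45

```text
t: 17.45
eef_pos: [0.4474, 0.2066, 0.0423]
tool_rot: [0.001, 0.7, 0.714, 0.001]
contact_force: [-0.8, -1.7, 6.9]
gripper_width: 0.503
grasp_force: 46.6
```

Emit:
servo_tool:
  motion:
    - [[0, 0, 0, 0.6, 0], [0, 0, 0, 1, 0], [0, 0, 0, 1, 0], [0, 0.26, -0.6, 0.15, 0], [0, 0.26, -0.98, 0, 0], [0, 0.26, -0.98, 0, 0], [0, 0.26, -0.98, 0, 0], [0, 0.26, -0.98, 0, 0], [0, 0.26, -0.98, 0, 0], [0, 0.26, -0.98, 0, 0], [0, 0.26, -0.98, 0, 0], [0, 0.26, -0.98, 0, 0], [0, 0.26, -0.98, 0, 0], [0, 0.26, -0.98, 0, 0], [0, 0.26, -0.98, 0, 0], [0, 0.26, -0.98, 0, 0], [0, 0.26, -0.98, 0, 0], [0, 0, -0.43, 0, 0], [0, 0, 0, 0, 0]]

```text
t: 19.35
eef_pos: [0.5906, -0.3486, 0.1506]
tool_rot: [0.0, 0.702, 0.712, -0.001]
contact_force: [0.6, -0.6, -2.0]
gripper_width: 0.502
grasp_force: 46.6
```

Emit:
servo_tool:
  motion:
    - [[0, 0, 0, 0, 0], [0, 0, 0, 0, 0]]

```text
t: 19.55
eef_pos: [0.5922, -0.3422, 0.151]
tool_rot: [-0.0, 0.699, 0.715, 0.0]
contact_force: [-0.7, 1.2, -1.6]
gripper_width: 0.504
grasp_force: 46.6
```

```bash
python3 -c "
from w import *
o=bot.get_obs();print(o['eef_pos'],o['tool_rot'],o['q'])
wrist(.592,-.346,.05,.0035,.009,'w4')
"
```

```text
[ 0.59218352 -0.34215134  0.15103378] [-4.98555081e-04  6.99344739e-01  7.14784203e-01  4.80674964e-04] [ 0.69615616  0.62104675 -0.38367897  1.59667062  0.26451926  0.97623161
  0.25007405]
6292 z 0.0063 rect [ 592.  -338.3] [81.1 65.6] 1.2 circ [ 592.  -346.3] 81.8
```

View pics/w4.png

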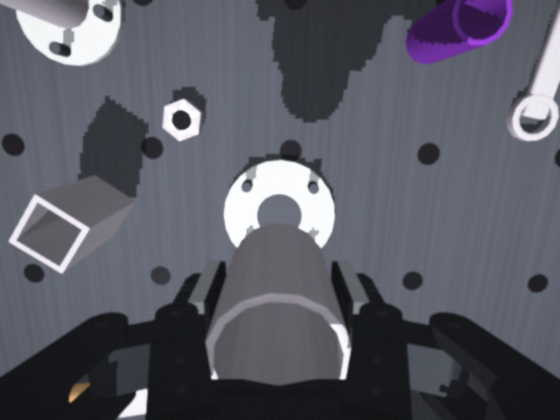

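The wrist picture shows the medium tube held upright, with the medium plate's hole at (279,215) straight ahead of it. The plate centre is (0.592, −0.3463), 82 mm across as expected. I'll lower part way and check.

Emit:
servo_tool:
  motion:
    - [[0, 0, 0, -0.7, 0], [0, 0, 0, -0.8, 0], [0, 0, 0, -0.3, 0], [0, 0, 0, 0, 0], [0, 0, 0, 0, 0]]

```text
t: 20.1
eef_pos: [0.5928, -0.3441, 0.08]
tool_rot: [0.001, 0.7, 0.714, 0.0]
contact_force: [1.1, 0.3, -1.5]
gripper_width: 0.502
grasp_force: 46.6
```

Emit:
servo_tool:
  motion:
    - [[0, 0, -0.04, -0.4, 0], [0, 0, 0, -0.25, 0], [0, 0, 0, -0.12, 0], [0, 0, 0, 0, 0], [0, 0, 0, 0, 0]]

```text
t: 20.6
eef_pos: [0.5917, -0.3462, 0.0484]
tool_rot: [-0.0, 0.7, 0.714, -0.0]
contact_force: [-2.6, 1.4, 3.9]
gripper_width: 0.501
grasp_force: 47.0
```

Emit:
servo_tool:
  motion:
    - [[0.75, 0, 0, 0, 0], [0.75, 0, 0, 0, 0], [0.75, 0, 0, 0, 0], [0.75, 0, 0, 0, 0], [0.75, 0, 0, 0.6, 0], [0.75, 0, 0, 1, 0], [0.75, 0, 0, 1, 0], [0.8, 0, 0, 0.4, 0], [0.8, 0, 0, 0, 0], [0.8, 0, 0, 0, 0]]

```text
t: 21.6
eef_pos: [0.5915, -0.346, 0.1673]
tool_rot: [-0.0, 0.7, 0.714, -0.0]
contact_force: [-0.9, -0.5, -0.4]
gripper_width: 0.799
grasp_force: 0.0
```

```bash
python3 -c "
from w import *
o=bot.get_obs();print(o['eef_pos'],o['tool_rot'],o['q'])
wrist(.592,-.346,.05,.07,.09)
"
```

```text
[ 0.59151187 -0.34596546  0.16733584] [-3.68647711e-04  7.00210777e-01  7.13936051e-01 -2.18499351e-04] [ 0.70273851  0.60584732 -0.38695349  1.5815545   0.25741457  1.00576318
  0.25870257]
1326 z 0.0758 rect [ 590.8 -347.8] [43.2 43.1] 62.8 circ [ 590.7 -347.8] 43.9
```

The medium tube stands with its rim at z = 0.0758, 2 mm off centre, inside the pins. Next is the large tube.

Emit:
servo_tool:
  motion:
    - [[1, 0.03, 0.6, 0.2, 0], [1, 0.03, 0.98, 0, 0], [1, 0.03, 0.98, 0, 0], [1, 0.03, 0.98, 0, 0], [1, 0.03, 0.98, 0, 0], [1, 0.03, 0.98, 0, 0], [1, 0.03, 0.98, 0, 0], [1, 0.03, 0.98, 0, 0], [1, 0.03, 0.98, 0, 0], [1, 0.03, 0.98, 0, 0], [1, 0.03, 0.98, 0, 0], [1, 0.03, 0.98, 0, 0], [1, 0.03, 0.98, 0, 0], [1, 0.03, 0.98, 0, 0], [1, 0.03, 0.98, 0, 0], [1, 0.03, 0.98, 0, 0], [1, 0.03, 0.98, 0, 0], [1, 0, 0.98, 0, 0], [1, 0, 0.23, 0, 0]]

```text
t: 23.55
eef_pos: [0.6092, 0.3594, 0.1739]
tool_rot: [-0.002, 0.698, 0.716, -0.001]
contact_force: [0.5, 1.0, 0.3]
gripper_width: 0.999
grasp_force: 0.0
```

Emit:
servo_tool:
  motion:
    - [[1, 0, 0, 0, 0], [1, 0, 0, 0, 0], [1, 0, 0, 0, 0]]

```text
t: 23.85
eef_pos: [0.6131, 0.3508, 0.1753]
tool_rot: [0.001, 0.701, 0.713, -0.001]
contact_force: [0.4, -0.6, -0.4]
gripper_width: 1.002
grasp_force: 0.0
```

```bash
python3 -c "
from w import *
o=bot.get_obs();print(o['eef_pos'],o['tool_rot'],o['q'])
wrist(.6115,.3535,.045,.066,.074)
"
```

```text
[0.61309796 0.35075438 0.17528878] [ 5.67150676e-04  7.01181070e-01  7.12982376e-01 -9.57147173e-04] [-0.2927556   0.64702424 -0.48066184  1.51287391  0.32606625  1.06363481
 -0.83363472]
1446 z 0.0699 rect [610.6 354.2] [57.1 57.3] 2.9 circ [610.9 354.1] 58.0
```

Emit:
servo_tool:
  motion:
    - [[1, 0, 0, 0, 0], [1, 0, 0, -0.5, 0], [1, 0, 0, -0.8, 0], [1, 0, 0, 0, 0], [1, 0, 0, 0, 0]]

```text
t: 24.4
eef_pos: [0.6124, 0.3528, 0.1242]
tool_rot: [-0.0, 0.7, 0.714, -0.001]
contact_force: [0.8, 0.2, 0.7]
gripper_width: 1.001
grasp_force: 0.0
```

Emit:
servo_tool:
  motion:
    - [[1, -0.03, 0.02, -0.7, 0], [1, 0, 0, -0.8, 0], [1, 0, 0, -0.6, 0], [1, 0, 0, 0, 0], [0, 0, 0, 0, 0], [0, 0, 0, 0, 0], [0, 0, 0, 0, 0], [0, 0, 0, 0, 0], [0, 0, 0, 0, 0], [0, 0, 0, 0, 0], [0, 0, 0, 0, 0]]
  newtons: 50

```text
t: 25.5
eef_pos: [0.6127, 0.3555, 0.0433]
tool_rot: [0.0, 0.7, 0.714, 0.002]
contact_force: [-0.6, -0.6, 7.1]
gripper_width: 0.674
grasp_force: 53.8
```

Emit:
servo_tool:
  motion:
    - [[0, 0, 0, 0.6, 0], [0, 0, 0, 1, 0], [0, 0, 0, 1, 0], [0, -0.09, -0.5, 0, 0], [0, -0.09, -0.9, 0, 0], [0, -0.09, -0.9, 0, 0], [0, -0.09, -0.8, 0, 0], [0, -0.09, -0.5, 0, 0], [0, 0, 0, 0, 0], [0, 0, 0, 0, 0], [0, 0, 0, 0, 0], [0, 0, 0, 0, 0]]

```text
t: 26.7
eef_pos: [0.593, 0.212, 0.1444]
tool_rot: [-0.0, 0.7, 0.715, 0.001]
contact_force: [0.4, 0.2, -3.8]
gripper_width: 0.674
grasp_force: 54.5
```

```bash
python3 -c "
from w import *
o=bot.get_obs();print(o['eef_pos'],o['tool_rot'],o['q'])
wrist(.592,.2105,.055,.0035,.009,'w5')
"
```

```text
[0.59304875 0.21201898 0.14443375] [-2.48117084e-04  6.99523885e-01  7.14608982e-01  5.24550108e-04] [-0.08599429  0.56676954 -0.487953    1.73658669  0.32154139  0.91754845
 -0.6851839 ]
7386 z 0.0063 rect [591.3 224.8] [95.4 67.5] 0.2 circ [591.5 211.1] 95.7
```

View pics/w5.png

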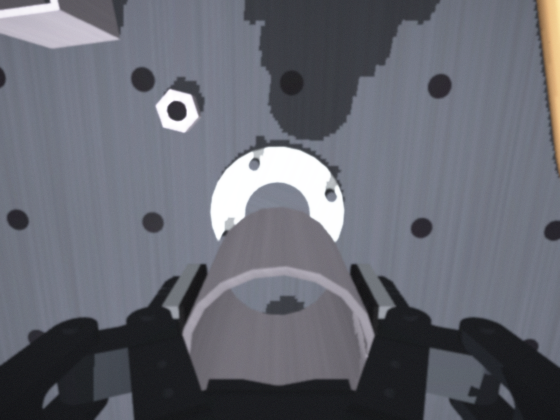

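The wrist picture shows the large tube held upright, with the large plate's hole at (277,205) straight ahead. The plate centre is (0.5915, 0.211), 96 mm across. I'll lower it.

Emit:
servo_tool:
  motion:
    - [[0, -0.03, -0.02, -0.8, 0], [0, 0, 0, -0.8, 0], [0, 0, 0, -0.4, 0], [0, 0, 0, -0.25, 0], [0, 0, 0, -0.12, 0], [0, 0, 0, 0, 0], [0, 0, 0, 0, 0]]

```text
t: 27.45
eef_pos: [0.5929, 0.2101, 0.0504]
tool_rot: [0.0, 0.7, 0.714, 0.001]
contact_force: [-0.3, 0.2, -2.5]
gripper_width: 0.667
grasp_force: 54.6
```

Emit:
servo_tool:
  motion:
    - [[0, 0, 0, -0.04, 0], [0, 0, 0, 0, 0], [1, 0, 0, 0, 0], [1, 0, 0, 0, 0], [1, 0, 0, 0, 0], [1, 0, 0, 0, 0], [1, 0, 0, 0.5, 0], [1, 0, 0, 1, 0], [1, 0, 0, 1, 0], [1, 0, 0, 0.6, 0], [1, -0.5, 0.8, 0.8, 0], [1, -0.5, 0.8, 0.8, 0], [1, -0.5, 0.8, 0.8, 0], [1, -0.3, 0.8, 0, 0], [1, 0, 0.8, 0, 0], [1, 0, 0, 0, 0], [1, 0, 0, 0, 0]]

```text
t: 29.15
eef_pos: [0.5196, 0.37, 0.2674]
tool_rot: [-0.0, 0.7, 0.714, -0.0]
contact_force: [0.4, -1.4, -0.7]
gripper_width: 0.996
grasp_force: 0.0
```

```bash
python3 -c "
from w import *
print(bot.get_obs()['eef_pos'])
import meas
T=[('tL/nL',.5915,.211,.045,.066,.088),('tM/nM',.592,-.346,.04,.066,.088),('tS/nS',.4535,-.2105,.035,.066,.088),('leg',.515,.0755,.03,.042,.055),('footend',.618,.077,.022,.003,.009),('sqL',.46,.345,.05,.062,.08),('sqS',.46,-.342,.04,.062,.08)]
for n in ('top','scene'):
  p,d=bot.read_camera(n);c=bot.get_calibration(n);P=cloud(c,d);cv2.imwrite(f'pics/end_{n}.png',p[...,::-1])
  for t,x,y,r,z0,z1 in T:
    X=P[(d>0)&(P[...,2]>z0)&(P[...,2]<z1)&(np.hypot(P[...,0]-x,P[...,1]-y)<r)]
    if len(X)<4: print(n,t,len(X));continue
    m=(X[:,:2]*1000).astype(np.float32);q=cv2.minEnclosingCircle(m)
    print(n,t,len(X),'z',np.median(X[:,2]).round(4),np.round(q[0],1),round(2*q[1],1),'xmax',X[:,0].max().round(4))
a=cv2.imread('pics/end_top.png')[150:290,120:430];b=cv2.imread('pics/end_scene.png')[90:330,120:500]
cv2.imwrite('pics/end.png',np.vstack([cv2.resize(a,(600,271)),cv2.resize(b,(600,379))[:329]]))
"
```

```text
[0.51955882 0.36997671 0.26736444]
top tL/nL 108 z 0.0752 [591.6 208.6] 58.2 xmax 0.6203
top tM/nM 83 z 0.0743 [ 590.1 -347.6] 44.4 xmax 0.61
top tS/nS 56 z 0.075 [ 451.4 -207.9] 29.9 xmax 0.4657
top leg 44 z 0.0497 [514.3  74.2] 37.2 xmax 0.5173
top footend 28 z 0.0059 [620.7  76. ] 36.7 xmax 0.6389
top sqL 118 z 0.0692 [458.9 344.6] 62.4 xmax 0.4835
top sqS 92 z 0.0688 [ 459.1 -342.9] 46.5 xmax 0.4808
scene tL/nL 228 z 0.0742 [593.7 209.3] 58.6 xmax 0.6229
scene tM/nM 153 z 0.0736 [ 591.9 -346.4] 47.1 xmax 0.6141
scene tS/nS 93 z 0.073 [ 452.8 -207. ] 30.5 xmax 0.4679
scene leg 88 z 0.0489 [518.1  75.3] 40.7 xmax 0.5225
scene footend 64 z 0.0057 [618.8  76.4] 43.3 xmax 0.6359
scene sqL 220 z 0.0685 [462.5 344.6] 63.7 xmax 0.4884
scene sqS 116 z 0.068 [ 461.7 -342.2] 49.1 xmax 0.4846
```

View pics/end.png

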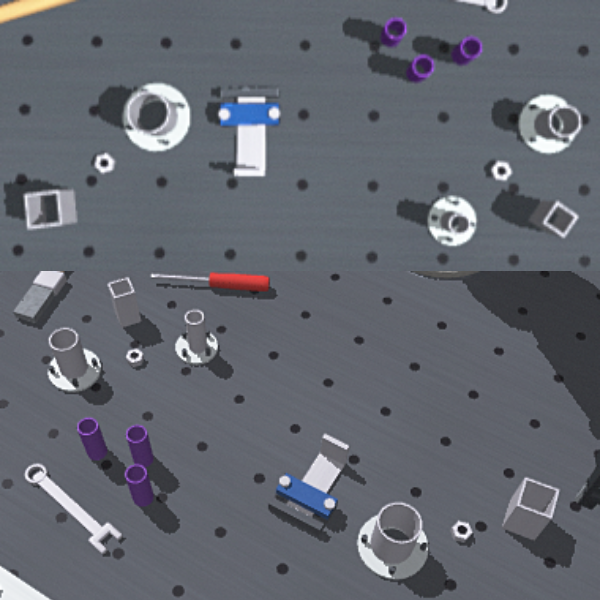

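The final picture shows all three tubes upright inside their pins (rims at about 75–76 mm). The bracket foot is under the bar against the stop at top (250,95), the square stubs have not moved, and the arm is clear. Handing in.

```bash
python3 -c "
from station import bot
print(bot.hand_in())"
```

```text
the job is handed in; nothing more can be done
None
```

I handed the job in at about 29 s: each round tube stands upright between the pins of its own plate, the bracket foot is under the blue bar against the stop, and the square stubs stand where they were.

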